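# Find and mark the loose mould clamp

## Task

One of the three mould clamps has a screw that has worked loose. Feel for it by nudging the end of each cross bar gently sideways with the closed fingertips until one clearly turns (10 degrees or more); 10 N is enough to tell, never press a screw with more than 20 N or grip it, and do not force a tight one. Then slip the short white kiln-post sleeve (the marker) over the stem of the loose screw, standing flat on its hub, let go of it and draw away, and leave the other things on the bench where they are.

Things in the scene. Friction and masses are not known exactly. Their poses are not given: they have to be found in the camera images.
- screw_a: one of three alike steel clamp screws on mould frames; just one, any of them, is loose. Hub 40 mm wide, 20 mm tall, with a cross bar (12 mm thick, 120 mm long, ball ends 15 mm; its axis 10 mm below the hub's top) and on top a stem 12 mm wide, 30 mm tall. Origin: centre of the hub's top, 110 mm above the bench; x along the bar, z up (turning axis). Frame parts below reach to 18 mm below the bar's axis
- bar_a (a point): centre of one end of the bar of screw_a, 60 mm from the turning axis, turns with it. A tight screw stands fast (over 30 N at the bar's end would break it free). The loose one gives, either way, at 0.16 N m (about 4 N pushed across the bar 45 mm from the axis), turns on under that load for a radian or more, and stays where left
- screw_b: one of three alike steel clamp screws on mould frames; just one, any of them, is loose. Hub 40 mm wide, 20 mm tall, with a cross bar (12 mm thick, 120 mm long, ball ends 15 mm; its axis 10 mm below the hub's top) and on top a stem 12 mm wide, 30 mm tall. Origin: centre of the hub's top, 110 mm above the bench; x along the bar, z up (turning axis). Frame parts below reach to 18 mm below the bar's axis
- bar_b (a point): centre of one end of the bar of screw_b, 60 mm from the turning axis, turns with it. A tight screw stands fast (over 30 N at the bar's end would break it free). The loose one gives, either way, at 0.16 N m (about 4 N pushed across the bar 45 mm from the axis), turns on under that load for a radian or more, and stays where left
- screw_c: one of three alike steel clamp screws on mould frames; just one, any of them, is loose. Hub 40 mm wide, 20 mm tall, with a cross bar (12 mm thick, 120 mm long, ball ends 15 mm; its axis 10 mm below the hub's top) and on top a stem 12 mm wide, 30 mm tall. Origin: centre of the hub's top, 110 mm above the bench; x along the bar, z up (turning axis). Frame parts below reach to 18 mm below the bar's axis
- bar_c (a point): centre of one end of the bar of screw_c, 60 mm from the turning axis, turns with it. A tight screw stands fast (over 30 N at the bar's end would break it free). The loose one gives, either way, at 0.16 N m (about 4 N pushed across the bar 45 mm from the axis), turns on under that load for a radian or more, and stays where left
- sleeve_mid (a point): the marker: a plain white fired-clay kiln post (a tube), 36 mm outside, 22 mm bore right through, 40 mm tall, standing upright on the bench; this point is its centre, half-way up; z along its bore. Pushed down over a stem it comes to rest flat on the hub, this point then 20 mm above the hub's top
- plug: bystander: solid pale plaster plug, 30 mm diameter, 50 mm tall, standing (no hole: not the marker); origin under its centre
- bowl: bystander: grey unfired bowl, 110 mm wide, 50 mm tall; origin under its centre
- cup: bystander: grey unfired cup, 72 mm wide, 75 mm tall; origin under its centre
- jar: bystander: white lidded jar, 64 mm wide, 75 mm tall; origin under its centre
- brush: bystander: paint brush lying on the bench
- rib: bystander: flat wooden throwing rib, 100 x 45 x 6 mm, lying on the bench
- spatula: bystander: spatula lying on the bench
Mind the look-alikes: they are no part of the job. Leave any green look-alike of the part that bears screw_b alone. What is shaped like the part that bears sleeve_mid but orange is not meant.

How it is judged:
By the outcome, as a careful person would: the job done as asked, in the order asked, and still so for the second after the job is handed in, with the robot touching nothing.
It also fails if it takes over 69 s, if anything falls off the work surface, if the arm or the gripper's body presses on something with over 40 N, if the wrist force passes 120 N, or if a joint passes its speed limit or range.

## Robot

A 6-joint arm with a two-finger parallel gripper is mounted at the origin on the work surface. World frame = base frame: x ahead of the robot, y to its left, z up, the work surface at z = 0. Lengths are in m, angles in degrees, forces in N, time in s.
With the tool pointing down it reaches from about 0.3 to 0.75 m from the base axis. Payload 8.5 kg.
Tool frame: the origin (TCP) lies at the very end of the fingers, on their centre line; the grasp point (between the pads) lies 19 mm behind it; z points along the fingers, y is the line along which they close (so a half turn about z gives the same grasp; the last joint's range is limited). The gripper opens to 85 mm and grips with 20 to 120 N. Pads are 22 mm wide; open, the fingers measure 114 mm over their backs; the gripper's body (76 mm by 85 mm) begins 54 mm behind the grasp point. The pads swing forward as they close: fully open they stand 13 mm farther back than shut.
Start: joints at [51.148, 21.807, 74.336, -0, 83.858, -12.336], TCP at [0.246, 0.492, 0.231] pointing down, gripper open.
Joint ranges: [-178.18, 178.18], [-50.72, 133.34], [12.68, 142.11], [-81.47, 261.47], [9.98, 163.14], [-165.26, 165.26]. Speed limits (degrees/s): [136.94, 136.94, 180, 180, 180, 180].

## Interface

Orientations are given as a 3x3 rotation matrix whose columns are the frame's x, y, z axes.
In Python, from rig import * gives the robot as it stands. The module is installed in compiled form; this text tells all that it offers.
- The arm moves only by the shell command python3 -m pendant 'ROWS' [OPENING] [FORCE]. ROWS is JSON, a list of rows, each a list of 2 entries, a list of its own where there are three numbers: the shift along the tool's x, y, z as a fraction of full scale, then the turn, a rotation vector about the tool's x, y, z as a fraction of full scale. A call has 1 to 8 rows; each row shifts and turns the commanded pose from where the row before left it, along the tool's axes as they then stand; what a row does not reach is not made up. Full scale, the value 1, is 40 mm for a shift and 5 degrees for a turn. A row lasts 1/8 s, in which the tool goes at most 62.5 mm and 10.7 degrees, less where a joint would pass 70% of its speed; a pose out of reach is approached as far as the arm can. A call with a number of a shift or a turn outside -1 to 1 is refused whole. A call with a gripper value outside its range is refused whole. OPENING is the opening, from 0 (shut) to 1 (fully open), set as the call begins (- or left out, the last holds). The fingers move at their own pace and stop on an object; FORCE is the grip in N (left out, the last holds). Time passes only in rows, so rows that do not move let the fingers close. It gives the time, the measured TCP pose, the force, the opening and the grip force at its end, in the units of the state.
- observe(): the state, without advancing time (a new reading comes with each control period).
- get_image(name): name is "scene" or "top" or "wrist"; returns a dict with "img" (420x560x3 uint8, blue, green, red), "range_z" (420x560 float32, m along the optical axis (not along the pixel's ray), 0 where there is no reading), "camera_matrix" (3x3 intrinsics, pixels), "dist_coeffs" ([k1, k2, p1, p2, k3] as OpenCV has them; the pictures are not rectified), "eye" and "rotation" of the camera in the world. Camera axes: x right, y down, z forward; pixel columns grow to the right and rows downward; lengths in m; the calibration is good to about 2 mm. A picture is of the moment at which its call begins.
- close_job(): hands the job in; it is judged then, once.
Trained networks look in the newest picture that a camera, given by its name, has taken for a name from the list of things; names that differ only in an ending like _2 or _b are one class to them, and where a whole thing is asked for, a point or a joint stands for the part that bears it (a point fixed in the world has none). Each returns a list of dicts, best first, with "conf" (0 to 1); they miss things now and then, are a little off and sometimes report something else, mostly with a low value. They report only what shows in the picture. A call takes as long as a camera call. They do not tell look-alikes from the thing itself.
- regions_of(camera, query): "mask" (420x560 bool, what is visible of it).
- landmark_of(camera, query): "point" ([x, y, z] in m, in world coordinates, good to about 4 mm: a listed point, or the origin of a listed thing).
The state is a dict: "time_s": time; "q": joint angles; "qvel": joint speeds; "joint_efforts": joint torques, N m; "position": TCP position; "tool_rot": TCP orientation; "ft_force": force on the tool from outside, world axes, zero at the start; "wrist_torque": the same for the moment, N m; "grip_width": finger opening in m; "gripper_force": force on a finger pad.
Only numpy, scipy, OpenCV 4.12 (cv2) and the standard library are available. Lean on these libraries where they do the work, as an engineer would, in place of code of your own. Each camera call takes 0.05 s, during which the arm holds its last target. There are 200 camera calls.

## Working session

There is one attempt and no reset: what is moved stays moved. The work goes in short steps, Python scripts to look and compute and a shell command to move; the robot and the scene stay as the last step left them, time stands still between calls to the robot, and variables do not carry over. Pictures are saved under pics/ and viewed, at most 10 in all, crops included, and the job is handed in when it is done.

```bash
mkdir -p pics; cat > h.py <<'E'
from rig import *
import numpy as np, cv2
def world(im,u,v,z=None):
    K=np.array(im["camera_matrix"]);d=np.array(im["dist_coeffs"])
    p=cv2.undistortPoints(np.array([[[u,v]]],float),K,d)[0,0]
    R=np.array(im["rotation"]);e=np.array(im["eye"]);r=R@np.array([p[0],p[1],1])
    if z is None: return e+r*im["range_z"][int(round(v)),int(round(u))]
    return e+r*(z-e[2])/r[2]
def pix(im,P):
    R=np.array(im["rotation"]);e=np.array(im["eye"])
    c=R.T@(np.array(P)-e)
    return cv2.projectPoints(c.reshape(1,3),np.zeros(3),np.zeros(3),np.array(im["camera_matrix"]),np.array(im["dist_coeffs"]))[0][0,0]
E
python3 - <<'E'
from h import *
np.set_printoptions(precision=3,suppress=True)
for c in ("top","scene"):
    im=get_image(c); cv2.imwrite(f"pics/{c}0.png",im["img"]); print(c,im["eye"],np.array(im["rotation"]).round(2).tolist())
    for q in ("screw_a","bar_a","sleeve_mid","plug"):
        for r in landmark_of(c,q)[:8]: print(q,round(r["conf"],2),np.array(r["point"]),pix(im,r["point"]).round())
o=observe();print(o["time_s"],o["tool_rot"])
E
```

```text
top [0.37  0.04  1.613] [[-0.03, -0.99, 0.11], [-1.0, 0.03, -0.01], [0.01, -0.11, -0.99]]
screw_a 0.79 [0.528 0.261 0.108] [198. 212.]
screw_a 0.75 [0.635 0.046 0.109] [268. 176.]
screw_a 0.55 [ 0.496 -0.293  0.113] [381. 218.]
screw_a 0.54 [ 0.331 -0.119  0.113] [326. 274.]
bar_a 0.83 [ 0.552 -0.272  0.101] [372. 200.]
bar_a 0.71 [0.588 0.275 0.097] [194. 194.]
bar_a 0.62 [ 0.387 -0.11   0.101] [322. 256.]
bar_a 0.51 [0.684 0.081 0.098] [256. 161.]
sleeve_mid 0.66 [0.442 0.036 0.016] [273. 240.]
sleeve_mid 0.54 [0.588 0.275 0.097] [194. 193.]
sleeve_mid 0.44 [ 0.697 -0.2   -0.003] [342. 161.]
sleeve_mid 0.42 [0.51  0.006 0.018] [282. 219.]
scene [ 1.367 -0.444  0.878] [[0.5, 0.55, -0.66], [0.86, -0.31, 0.39], [0.01, -0.77, -0.64]]
screw_a 0.94 [0.641 0.048 0.112] [313. 228.]
screw_a 0.8 [ 0.495 -0.291  0.11 ] [156. 241.]
screw_a 0.78 [ 0.328 -0.121  0.11 ] [198. 183.]
screw_a 0.68 [0.527 0.258 0.107] [356. 181.]
screw_a 0.18 [0.325 0.229 0.   ] [307. 178.]
bar_a 0.96 [0.686 0.081 0.102] [335. 238.]
bar_a 0.96 [ 0.555 -0.277  0.097] [171. 258.]
bar_a 0.74 [0.588 0.273 0.102] [374. 192.]
bar_a 0.58 [ 0.388 -0.114  0.099] [209. 197.]
bar_a 0.52 [0.53  0.262 0.108] [358. 180.]
sleeve_mid 0.74 [0.44  0.037 0.023] [270. 212.]
sleeve_mid 0.66 [0.51  0.01  0.018] [274. 231.]
plug 0.62 [ 0.675  0.202 -0.001] [368. 249.]
0.5 [[-0.895  0.446 -0.   ]
 [ 0.446  0.895 -0.   ]
 [ 0.    -0.    -1.   ]]
```

View pics/top0.png

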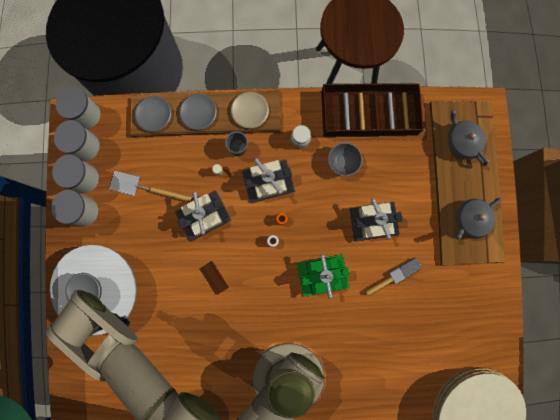

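View pics/scene0.png

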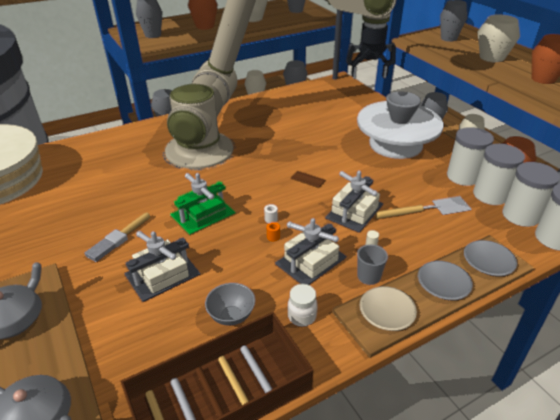

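Top view, candidates:
- **Sleeve:** white tube at (273,240). Look-alikes are the orange tube at (282,218), the solid plug at (217,170) and the jar at (301,136).
- **Clamps:** the three real ones are at (198,212), (268,176) and (381,218). The green one at (326,274) is excluded.

I'll go above the left clamp, close the fingers and take a close look.

```bash
python3 -m pendant '[[[-1,-0.06,0],[0,0,0]],[[-1,-0.06,0],[0,0,0]],[[-1,-0.06,0],[0,0,0]],[[-1,-0.06,0],[0,0,0]],[[-1,-0.06,0],[0,0,0]],[[-1,-0.06,0],[0,0,0]],[[-1,-0.06,0],[0,0,0]],[[-0.6,-0.06,0],[0,0,0]]]' 0
python3 - <<'E'
from h import *
np.set_printoptions(precision=3,suppress=True)
im=get_image("wrist"); print(im["eye"])
for q in ("screw_a","bar_a"):
    for r in landmark_of("wrist",q)[:3]: print(q,round(r["conf"],2),np.array(r["point"]),pix(im,r["point"]).round())
t=get_image("top")["img"][130:290,170:410]
cv2.imwrite("pics/c1.png",np.hstack([im["img"][:, :],cv2.resize(t,None,fx=1,fy=1).copy() if 0 else np.zeros((420,1,3),np.uint8)]))
cv2.imwrite("pics/c2.png",cv2.resize(t,None,fx=3.3,fy=3.3,interpolation=cv2.INTER_CUBIC))
E
```

```text
time_s: 1.5
position: [0.5103, 0.3382, 0.2311]
tool_rot: [[-0.894, 0.448, -0.0], [0.448, 0.894, -0.0], [0.0, -0.0, -1.0]]
ft_force: [-0.0, 0.2, 0.5]
grip_width: -0.0001
gripper_force: 0.0
[0.44  0.374 0.373]
screw_a 0.6 [0.532 0.26  0.11 ] [214. 259.]
bar_a 0.97 [0.588 0.271 0.101] [254. 296.]
```

View pics/c1.png

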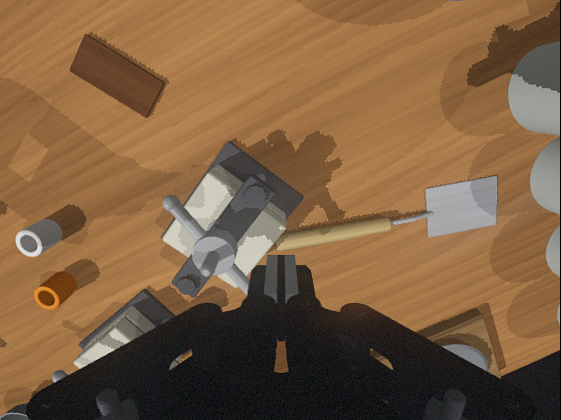

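View pics/c2.png

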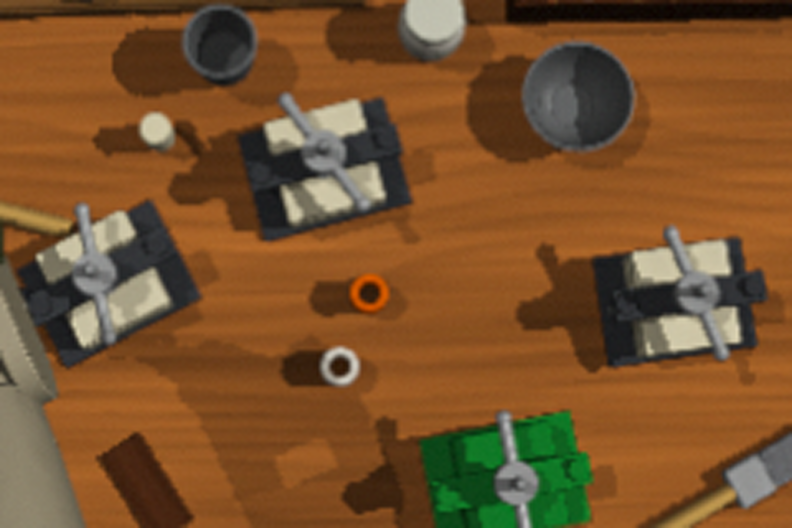

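The wrist view shows clamp A with its bar clear, near end at (170,202). The crop confirms the white bored tube at (340,366) is the marker, against the solid plug at (157,131). I'll descend beside A's near bar end.

```bash
python3 -m pendant '[[[0.07,-0.4,0.6],[0,0,0]],[[0.07,-0.4,0.8],[0,0,0]],[[0.07,-0.4,1],[0,0,0]],[[0.07,-0.34,0.9],[0,0,0]],[[0,0,0.17],[0,0,0]],[[0,0,0],[0,0,0]]]'
python3 - <<'E'
from h import *
np.set_printoptions(precision=3,suppress=True)
o=observe();print(o["position"],o["ft_force"],o["time_s"])
im=get_image("wrist"); 
for q in ("screw_a","bar_a"):
    for r in landmark_of("wrist",q)[:3]: print(q,round(r["conf"],2),np.array(r["point"]),pix(im,r["point"]).round())
E
```

```text
time_s: 2.45
position: [0.4718, 0.2901, 0.0935]
tool_rot: [[-0.895, 0.446, 0.001], [0.446, 0.895, 0.001], [-0.001, 0.001, -1.0]]
ft_force: [0.9, -0.2, 0.7]
grip_width: -0.0002
gripper_force: 0.0
[0.472 0.29  0.093] [ 0.931 -0.179  0.705] 2.45
```

```bash
python3 -m pendant '[[[-0.08,-0.1,0],[0,0,0]],[[-0.08,-0.1,0],[0,0,0]],[[-0.03,-0.04,0],[0,0,0]],[[0,0,0],[0,0,0]]]' | grep -E 'pos|force'; for i in 1 2; do :; done
python3 -m pendant '[[[-0.03,-0.04,0],[0,0,0]],[[0,0,0],[0,0,0]]]' | grep -E 'pos|ft'
python3 -m pendant '[[[-0.03,-0.04,0],[0,0,0]],[[0,0,0],[0,0,0]]]' | grep -E 'pos|ft'
```

```text
position: [0.4741, 0.2769, 0.0926]
ft_force: [0.7, -0.4, -0.4]
gripper_force: 0.0
position: [0.4743, 0.2751, 0.0925]
ft_force: [0.1, -0.1, 0.5]
position: [0.4747, 0.2731, 0.0925]
ft_force: [-0.2, 0.1, 0.4]
```

```bash
python3 -m pendant '[[[-0.03,-0.04,0],[0,0,0]],[[0,0,0],[0,0,0]]]' | grep -E 'pos|ft'
python3 -m pendant '[[[-0.03,-0.04,0],[0,0,0]],[[0,0,0],[0,0,0]]]' | grep -E 'pos|ft'
python3 -m pendant '[[[-0.015,-0.02,0],[0,0,0]],[[0,0,0],[0,0,0]]]' | grep -E 'pos|ft'
```

```text
position: [0.4751, 0.2711, 0.0925]
ft_force: [0.5, 1.6, -0.2]
position: [0.4754, 0.2693, 0.0925]
ft_force: [-0.8, 1.0, -0.5]
position: [0.4755, 0.2684, 0.0925]
ft_force: [-1.6, 2.9, -0.2]
```

```bash
for i in 1; do python3 -m pendant '[[[-0.015,-0.02,0],[0,0,0]],[[0,0,0],[0,0,0]]]' | grep -E 'pos|ft'; done
python3 -m pendant '[[[-0.015,-0.02,0],[0,0,0]],[[0,0,0],[0,0,0]]]' | grep -E 'pos|ft'
```

```text
position: [0.4757, 0.2673, 0.0925]
ft_force: [-0.7, 2.8, 0.9]
position: [0.4759, 0.2662, 0.0925]
ft_force: [-2.0, 2.1, -0.6]
```

Force plateaus near 3 N while the tip keeps moving, so this one may be turning. Continuing a little.

```bash
python3 -m pendant '[[[-0.03,-0.04,0],[0,0,0]],[[0,0,0],[0,0,0]]]' | grep -E 'pos|ft'
python3 -m pendant '[[[-0.03,-0.04,0],[0,0,0]],[[0,0,0],[0,0,0]]]' | grep -E 'pos|ft'
python3 -m pendant '[[[-0.03,-0.04,0],[0,0,0]],[[-0.03,-0.04,0],[0,0,0]],[[0,0,0],[0,0,0]]]' | grep -E 'pos|ft'
```

```text
position: [0.4763, 0.2641, 0.0925]
ft_force: [-1.4, 2.4, -0.2]
position: [0.4767, 0.2622, 0.0925]
ft_force: [-1.7, 2.3, -0.3]
position: [0.4776, 0.2583, 0.0926]
ft_force: [-1.0, 1.2, 0.5]
```

```bash
python3 -m pendant '[[[-0.03,-0.04,0],[0,0,0]],[[-0.03,-0.04,0],[0,0,0]],[[0,0,0],[0,0,0]]]' | grep -E 'pos|ft'
python3 -m pendant '[[[-0.03,-0.04,0],[0,0,0]],[[-0.03,-0.04,0],[0,0,0]],[[0,0,0],[0,0,0]]]' | grep -E 'pos|ft'
python3 -m pendant '[[[0.2,0.25,0],[0,0,0]],[[0.2,0.4,-0.3],[0,0,0]],[[0,0.4,-1],[0,0,0]],[[0,0.4,-1],[0,0,0]],[[0,0.4,-1],[0,0,0]],[[0,0,-0.5],[0,0,0]],[[0,0,0],[0,0,0]]]' | grep -E 'pos|ft|time'
python3 - <<'E'
from h import *
np.set_printoptions(precision=3,suppress=True)
for c in ("wrist","top","scene"):
    im=get_image(c)
    if c=="wrist": w=im["img"]
    if c=="top": t=cv2.resize(im["img"][170:250,160:250],None,fx=3,fy=3)
    for q in ("screw_a","bar_a","sleeve_mid"):
        for r in landmark_of(c,q)[:5]: print(c,q,round(r["conf"],2),np.array(r["point"]),pix(im,r["point"]).round())
z=np.zeros((420,800,3),np.uint8);z[:,:530]=w[:,:530];z[:240,530:800]=t;cv2.imwrite("pics/d.png",z)
E
```

```text
position: [0.4784, 0.2543, 0.0926]
ft_force: [0.6, 2.2, 0.7]
position: [0.4788, 0.2504, 0.0925]
ft_force: [0.5, 2.3, -0.2]
time_s: 7.35
position: [0.4976, 0.3245, 0.2455]
ft_force: [0.7, 0.1, 0.7]
wrist screw_a 0.61 [0.531 0.261 0.11 ] [236. 256.]
wrist sleeve_mid 0.97 [0.511 0.007 0.024] [ 74. 289.]
wrist sleeve_mid 0.56 [0.44  0.034 0.018] [ 59. 236.]
top screw_a 0.78 [0.632 0.045 0.11 ] [268. 176.]
top screw_a 0.75 [ 0.331 -0.121  0.111] [327. 274.]
top screw_a 0.67 [ 0.495 -0.295  0.114] [382. 218.]
top screw_a 0.67 [ 0.31  -0.347 -0.002] [392. 277.]
top screw_a 0.62 [0.526 0.257 0.108] [199. 213.]
top bar_a 0.72 [ 0.552 -0.274  0.1  ] [373. 200.]
top bar_a 0.61 [0.685 0.079 0.096] [257. 160.]
top bar_a 0.56 [0.579 0.295 0.098] [187. 196.]
top sleeve_mid 0.61 [0.51  0.003 0.022] [283. 218.]
top sleeve_mid 0.58 [0.44  0.034 0.017] [274. 241.]
scene screw_a 0.9 [0.636 0.047 0.112] [312. 227.]
scene screw_a 0.85 [ 0.492 -0.293  0.11 ] [154. 240.]
scene screw_a 0.78 [0.526 0.262 0.108] [357. 179.]
scene screw_a 0.54 [ 0.328 -0.124  0.109] [197. 183.]
scene screw_a 0.4 [ 0.553 -0.275  0.099] [172. 257.]
scene bar_a 0.75 [ 0.387 -0.115  0.102] [209. 196.]
scene bar_a 0.69 [ 0.554 -0.275  0.099] [172. 257.]
scene bar_a 0.6 [0.689 0.08  0.1  ] [335. 239.]
scene bar_a 0.55 [0.579 0.291 0.103] [377. 188.]
scene bar_a 0.21 [0.527 0.259 0.109] [356. 180.]
scene sleeve_mid 0.64 [0.511 0.004 0.017] [272. 232.]
scene sleeve_mid 0.46 [0.442 0.035 0.021] [269. 213.]
```

View pics/d.png

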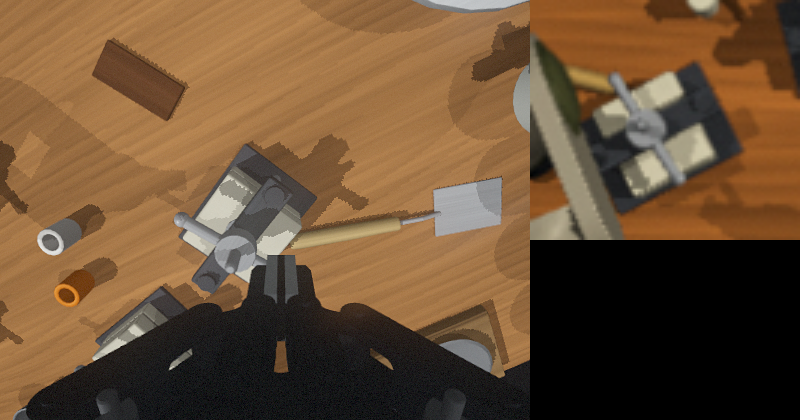

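The bar swung from about 13° to about 33° under roughly 3 N while hub and frame stayed put, so screw_a is the loose one. Next, hover over the white sleeve with the gripper open.

```bash
python3 -m pendant '[[[-0.245,-0.89,0],[0,0,0]],[[-0.245,-0.89,0],[0,0,0]],[[-0.245,-0.89,0],[0,0,0]],[[-0.245,-0.89,0],[0,0,0]],[[-0.245,-0.89,0.4],[0,0,0]],[[-0.245,-0.89,0.5],[0,0,0]],[[-0.245,-0.89,0.6],[0,0,0]],[[-0.245,-0.89,0.6],[0,0,0]]]' 0.8
python3 -m pendant '[[[0,0,0],[0,0,0]],[[0,0,0],[0,0,0]]]' | grep -E 'pos|width'
python3 - <<'E'
from h import *
np.set_printoptions(precision=3,suppress=True)
im=get_image("wrist");cv2.imwrite("pics/e.png",im["img"])
R=np.array(observe()["tool_rot"]);p=np.array(observe()["position"])
for r in landmark_of("wrist","sleeve_mid")[:3]: print(round(r["conf"],2),np.array(r["point"]),pix(im,r["point"]).round())
for r in regions_of("wrist","sleeve_mid")[:3]:
    m=r["mask"]; v,u=np.nonzero(m); z=[world(im,a,b) for a,b in zip(u,v) if im["range_z"][b,a]>0]
    z=np.array(z); top=z[abs(z[:,2]-0.04)<.004]; 
    (c,rad)=cv2.minEnclosingCircle(top[:,:2].astype(np.float32)) if len(top)>5 else (0,0)
    bgr=im["img"][m].mean(0)
    print(round(r["conf"],2),m.sum(),bgr,np.percentile(z[:,2],[5,95]),c,rad)
    if rad: print("shift units",R.T@(np.array([c[0],c[1],p[2]])-p)/0.04)
E
```

```text
time_s: 8.95
position: [0.4403, 0.033, 0.1601]
tool_rot: [[-0.895, 0.446, 0.001], [0.446, 0.895, -0.0], [-0.001, 0.0, -1.0]]
ft_force: [1.7, 0.4, -1.2]
grip_width: 0.0683
gripper_force: 0.0
position: [0.441, 0.0343, 0.161]
grip_width: 0.0682
0.67 [0.438 0.04  0.016] [284. 189.]
0.64 [0.509 0.006 0.022] [286. 269.]
0.94 1629 [ 28.896  86.713 149.545] [0.003 0.04 ] (0.5090265870094299, 0.0063729495741426945) 0.018055325374007225
shift units [-1.835  0.127  0.003]
0.82 1439 [151.993 158.278 164.676] [0.003 0.041] (0.44016551971435547, 0.036740802228450775) 0.017911143600940704
shift units [ 0.045  0.039 -0.   ]
```

View pics/e.png

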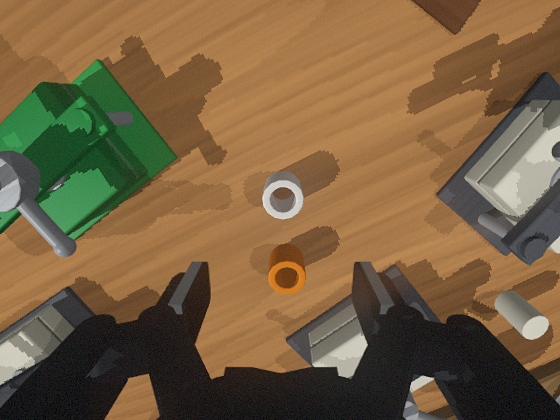

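Wrist view: white sleeve at (283,195), measured at (0.440, 0.0367) with its top at 0.040 and radius 18 mm, which matches the description. The orange tube at (287,278) stays clear of the closing line.

```bash
python3 -m pendant '[[[0.045,0.04,0.8],[0,0,0]],[[0,0,0.9],[0,0,0]],[[0,0,0.9],[0,0,0]],[[0,0,0.7],[0,0,0]],[[0,0,0.48],[0,0,0]],[[0,0,0],[0,0,0]],[[0,0,0],[0,0,0]]]' | grep -E 'pos|ft|width'
python3 -m pendant '[[[0,0,0],[0,0,0]],[[0,0,0],[0,0,0]],[[0,0,0],[0,0,0]],[[0,0,0],[0,0,0]],[[0,0,0],[0,0,0]]]' 0 30 | grep -E 'pos|ft|width|grip'
```

```text
position: [0.4403, 0.0366, 0.0101]
ft_force: [0.5, 0.1, -0.3]
grip_width: 0.0685
position: [0.44, 0.0363, 0.0101]
ft_force: [-0.4, 0.4, 6.5]
grip_width: 0.0364
gripper_force: 29.2
```

```bash
python3 -m pendant '[[[0,0,-0.5],[0,0,0]],[[0,0,-1],[0,0,0]],[[0,0,-1],[0,0,0]],[[0,0,-1],[0,0,0]],[[0,0,-1],[0,0,0]],[[0,0,-0.5],[0,0,0]],[[0,0.8,0],[0,0,0]],[[0,0.8,0],[0,0,0]]]' | grep -E 'pos|ft|width|grip'
python3 -m pendant '[[[0,0.8,0],[0,0,0]],[[0,0,0],[0,0,0]],[[0,0,0],[0,0,0]]]' | grep -E 'pos|width'
cat > m.py <<'E'
from h import *
np.set_printoptions(precision=4,suppress=True)
g=np.array([0.53,0.26]); o=observe();R=np.array(o["tool_rot"]);p=np.array(o["position"])
for c in ("wrist","top","scene"):
    im=get_image(c)
    if c=="wrist": cv2.imwrite("pics/f.png",im["img"])
    for r in landmark_of(c,"screw_a")[:6]:
        if np.linalg.norm(np.array(r["point"])[:2]-g)<.03: print(c,round(r["conf"],2),np.array(r["point"]))
    v,u=np.nonzero(im["range_z"]>0)
    K=np.array(im["camera_matrix"]);q=cv2.undistortPoints(np.stack([u,v],1)[:,None].astype(float),K,np.array(im["dist_coeffs"]))[:,0]
    P=np.array(im["eye"])+(np.c_[q,np.ones(len(q))]*im["range_z"][v,u][:,None])@np.array(im["rotation"]).T
    near=np.linalg.norm(P[:,:2]-g,axis=1)<.035
    for nm,a,b,rr in (("stemtop",.136,.145,.02),("stem",.115,.145,.02),("hub",.106,.114,.03)):
        s=P[near&(P[:,2]>a)&(P[:,2]<b)]
        if len(s)>3: print(c,nm,len(s),s.mean(0),(s.min(0)+s.max(0))/2,s.max(0)-s.min(0))
print(p, "units to g", R.T@(np.r_[g,p[2]]-p)/.04)
E
python3 m.py
```

```text
position: [0.4684, 0.0942, 0.21]
ft_force: [0.3, -0.8, -1.1]
grip_width: 0.0356
gripper_force: 30.2
position: [0.4821, 0.1219, 0.2093]
grip_width: 0.0362
wrist 0.83 [0.5286 0.2609 0.1104]
wrist stemtop 175 [0.5278 0.2595 0.1382] [0.5284 0.2599 0.1384] [0.0116 0.0113 0.0048]
wrist stem 444 [0.5264 0.2583 0.131 ] [0.5284 0.2601 0.128 ] [0.0116 0.0121 0.0257]
wrist hub 1571 [0.5255 0.2581 0.1096] [0.5302 0.26   0.1099] [0.0611 0.0392 0.0079]
top stemtop 8 [0.5294 0.2603 0.14  ] [0.529  0.2603 0.1406] [0.0066 0.0089 0.0062]
top stem 23 [0.5278 0.2606 0.1297] [0.5284 0.2606 0.1295] [0.0186 0.0331 0.0284]
top hub 108 [0.5291 0.2594 0.1094] [0.5293 0.26   0.11  ] [0.0615 0.0369 0.0077]
scene 0.79 [0.5294 0.2588 0.1087]
scene stemtop 8 [0.533  0.2591 0.1379] [0.5339 0.2588 0.138 ] [0.0092 0.0074 0.0032]
scene stem 36 [0.5338 0.2581 0.1283] [0.5341 0.2585 0.1273] [0.0128 0.0105 0.0244]
scene hub 86 [0.5346 0.2571 0.1086] [0.5323 0.2594 0.1099] [0.041  0.0379 0.0077]
[0.4821 0.1219 0.2093] units to g [ 0.4694  3.6247 -0.0015]
```

View pics/f.png

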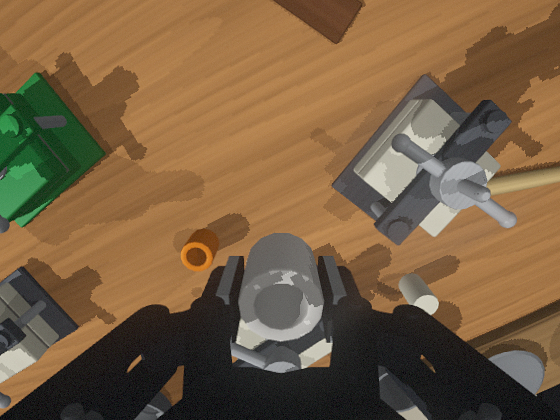

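Wrist view: the sleeve is held upright at (283,290). The stem is at (470,185), measured at (0.5287, 0.260) with its top at 0.14, consistent with the text. Moving over it.

```bash
python3 -m pendant '[[[0.1,0.7,0],[0,0,0]],[[0.1,0.8,0],[0,0,0]],[[0.1,0.8,0],[0,0,0]],[[0.1,0.8,0],[0,0,0]],[[0.1,0.51,0],[0,0,0]],[[0,0,0.6],[0,0,0]],[[0,0,0.5],[0,0,0]],[[0,0,0],[0,0,0]]]' | grep -E 'pos|ft|width|grip'
python3 - <<'E'
from h import *
np.set_printoptions(precision=4,suppress=True)
o=observe();R=np.array(o["tool_rot"]);p=np.array(o["position"]);print(p,o["ft_force"])
print("to go units",R.T@(np.array([.5287,.26,p[2]])-p)/.04)
for c in ("wrist","top","scene"):
    im=get_image(c)
    for q in ("sleeve_mid","screw_a"):
        for r in landmark_of(c,q)[:6]:
            if np.linalg.norm(np.array(r["point"])[:2]-p[:2])<.04: print(c,q,round(r["conf"],2),np.array(r["point"]))
    if c!="top": cv2.imwrite(f"pics/g_{c}.png",im["img"])
a=cv2.imread("pics/g_wrist.png")[150:400,130:430];b=cv2.imread("pics/g_scene.png")[120:220,310:410]
z=np.zeros((500,800,3),np.uint8);z[:250,:300]=a;z[:,300:800]=cv2.resize(b,(500,500),interpolation=cv2.INTER_CUBIC);cv2.imwrite("pics/g.png",z)
E
```

```text
position: [0.5285, 0.26, 0.1641]
ft_force: [0.1, 0.3, 0.3]
grip_width: 0.0363
gripper_force: 30.3
[0.5285 0.26   0.1641] [0.1465 0.3189 0.2681]
to go units [-0.0039  0.0023 -0.    ]
wrist sleeve_mid 0.98 [0.5282 0.2616 0.1738]
wrist screw_a 0.97 [0.5293 0.2572 0.1091]
scene sleeve_mid 0.64 [0.5278 0.2608 0.1775]
scene screw_a 0.6 [0.5279 0.2601 0.1096]
```

View pics/g.png

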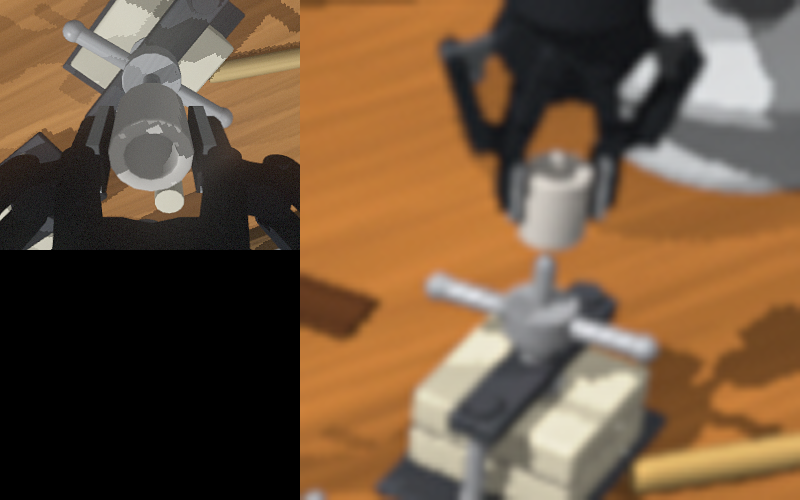

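The sleeve (crop, 555,200) hangs upright directly over the stem (545,270). Descending with checks.

```bash
python3 -m pendant '[[[0,0,0.2],[0,0,0]],[[0,0,0.2],[0,0,0]],[[0,0,0.1],[0,0,0]],[[0,0,0],[0,0,0]]]' | grep -E 'pos|ft'
python3 -m pendant '[[[0,0,0.2],[0,0,0]],[[0,0,0.2],[0,0,0]],[[0,0,0.05],[0,0,0]],[[0,0,0],[0,0,0]]]' | grep -E 'pos|ft'
python3 -m pendant '[[[0,0,0.05],[0,0,0]],[[0,0,0],[0,0,0]]]' | grep -E 'pos|ft'
```

```text
position: [0.529, 0.2603, 0.1449]
ft_force: [0.3, -0.4, -0.1]
position: [0.5291, 0.2603, 0.1272]
ft_force: [-1.1, -0.4, -1.2]
position: [0.5291, 0.2604, 0.1253]
ft_force: [0.3, -1.0, -0.4]
```

```bash
python3 -m pendant '[[[0,0,0.05],[0,0,0]],[[0,0,0],[0,0,0]]]' | grep -E 'pos|ft'
python3 -m pendant '[[[0,0,0.03],[0,0,0]],[[0,0,0],[0,0,0]]]' | grep -E 'pos|ft'
python3 -m pendant '[[[0,0,0.02],[0,0,0]],[[0,0,0],[0,0,0]]]' | grep -E 'pos|ft'
```

```text
position: [0.529, 0.2603, 0.1232]
ft_force: [-0.4, 0.3, 0.2]
position: [0.5291, 0.2603, 0.122]
ft_force: [-0.5, -0.6, -0.0]
position: [0.5291, 0.2604, 0.1212]
ft_force: [0.2, 0.0, -1.3]
```

```bash
python3 -m pendant '[[[0,0,0.02],[0,0,0]],[[0,0,0],[0,0,0]]]' | grep -E 'pos|ft'
python3 -m pendant '[[[0,0,0.02],[0,0,0]],[[0,0,0],[0,0,0]]]' | grep -E 'pos|ft'
```

```text
position: [0.5291, 0.2604, 0.1205]
ft_force: [-0.4, -0.0, 0.1]
position: [0.5291, 0.2604, 0.1202]
ft_force: [-1.4, -1.1, 4.5]
```

Seated on the hub (4.5 N). Release and draw straight up.

```bash
python3 -m pendant '[[[0,0,0],[0,0,0]],[[0,0,0],[0,0,0]],[[0,0,0],[0,0,0]],[[0,0,0],[0,0,0]]]' 0.7 | grep -E 'pos|ft|width'
python3 -m pendant '[[[0,0,-0.2],[0,0,0]],[[0,0,-0.6],[0,0,0]],[[0,0,-1],[0,0,0]],[[0,0,-1],[0,0,0]],[[0.3,0.5,-0.6],[0,0,0]],[[0.6,0.8,0],[0,0,0]],[[0.5,0.8,0],[0,0,0]],[[0,0,0],[0,0,0]]]' | grep -E 'time|pos|ft|width'
python3 - <<'E'
from h import *
np.set_printoptions(precision=4,suppress=True)
for c in ("wrist","top","scene"):
    im=get_image(c); cv2.imwrite(f"pics/h_{c}.png",im["img"])
    for q in ("sleeve_mid","screw_a","bar_a"):
        for r in landmark_of(c,q)[:6]: print(c,q,round(r["conf"],2),np.array(r["point"]))
b=cv2.imread("pics/h_scene.png")[130:230,310:410];a=cv2.imread("pics/h_top.png")[150:290,150:410]
z=np.zeros((420,800,3),np.uint8);z[:,:400]=cv2.resize(b,(400,420),interpolation=cv2.INTER_CUBIC);z[:215,400:]=cv2.resize(a,(400,215));cv2.imwrite("pics/h.png",z)
E
```

```text
position: [0.5291, 0.2604, 0.1196]
ft_force: [0.3, -0.2, -0.2]
grip_width: 0.0599
time_s: 17.98
position: [0.5157, 0.3624, 0.2559]
ft_force: [-0.3, -0.5, -0.1]
grip_width: 0.0601
wrist sleeve_mid 0.83 [0.5095 0.0076 0.0187]
wrist sleeve_mid 0.77 [0.5272 0.2608 0.1283]
wrist sleeve_mid 0.55 [0.5788 0.2898 0.0988]
wrist sleeve_mid 0.5 [0.3267 0.228  0.0004]
wrist screw_a 0.66 [0.5305 0.2577 0.1104]
wrist bar_a 0.81 [0.5794 0.2927 0.0987]
wrist bar_a 0.8 [0.6859 0.0829 0.0987]
top sleeve_mid 0.66 [0.5301 0.2571 0.1322]
top sleeve_mid 0.64 [0.5107 0.0036 0.0212]
top screw_a 0.82 [ 0.3316 -0.1212  0.1109]
top screw_a 0.77 [0.6335 0.0444 0.1074]
top screw_a 0.68 [ 0.4964 -0.292   0.1128]
top screw_a 0.53 [0.5247 0.2608 0.1104]
top bar_a 0.73 [0.688  0.0798 0.0981]
top bar_a 0.67 [ 0.5545 -0.2727  0.099 ]
top bar_a 0.54 [ 0.3864 -0.1097  0.1016]
top bar_a 0.52 [0.581  0.2936 0.0976]
top bar_a 0.19 [ 0.3072 -0.3463  0.0035]
scene sleeve_mid 0.71 [0.5114 0.0082 0.0194]
scene sleeve_mid 0.56 [0.5313 0.2623 0.1312]
scene sleeve_mid 0.49 [ 0.6177  0.4335 -0.    ]
scene screw_a 0.88 [ 0.3265 -0.1216  0.1118]
scene screw_a 0.83 [ 0.4942 -0.2915  0.1094]
scene screw_a 0.81 [0.638  0.0494 0.1104]
scene screw_a 0.67 [0.5289 0.2578 0.1084]
scene screw_a 0.55 [0.672 0.207 0.001]
scene screw_a 0.48 [ 0.7524  0.1441 -0.002 ]
scene bar_a 0.93 [0.6836 0.0789 0.0953]
scene bar_a 0.9 [ 0.5524 -0.2727  0.0999]
scene bar_a 0.78 [ 0.3842 -0.1107  0.1009]
scene bar_a 0.52 [0.5795 0.292  0.1065]
```

View pics/h.png

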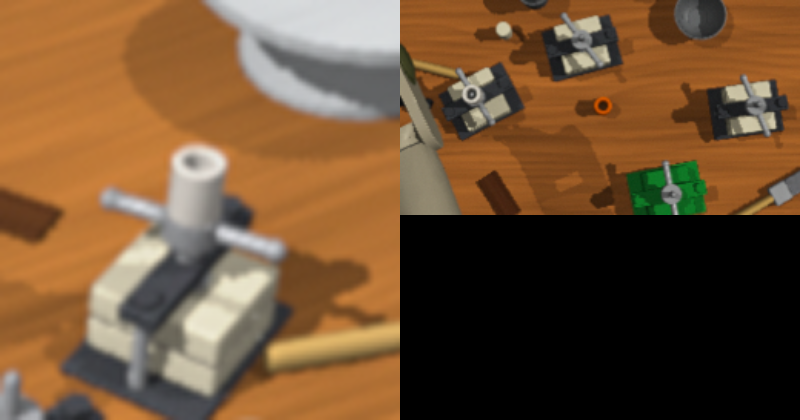

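The sleeve stands flat and upright on the hub at (198,200), with its mid point measured at 0.13. The gripper is clear and nothing else has moved.

```bash
python3 -c "
from rig import *
print(close_job())"
```

```text
the job is handed in; nothing more can be done
None
```

The loose screw is screw_a, whose bar turned about 20° under roughly 3 N; the white sleeve now stands flat on its hub, and the job was handed in about 18 s into the 69 s limit.

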